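Put the pinch cap back on the inspection camera's lens

TASK

The upward-looking inspection camera is done with for the day: put its lens cap back on. Pick the cap up by pinching its two sprung tabs together, set it gently down into the lens's front rim until it sits fully home, without pressing hard on the lens, then let the tabs spring out so that both catch under the rim, and leave the other things on the desk where they are.

Things in the scene. Friction and masses are not known exactly. Their poses are not given: they have to be found in the camera images.
- cap: black lens cap, 50 to 75 g, lying right way up on the desk. Origin: centre of its underside, z up. From below: a plug 56 mm across, 9 mm high, its foot chamfered; a flange 69 mm across from 9 to 13 mm; two upright grips on top. Each grip moves a 10 mm wide lug, 0.5 to 4 mm above the underside, on the +y or -y side; its tip reaches 34.5 mm from the centre when free, 27 mm when squeezed.
- cap_grips (a point): point midway between the cap's two upright grips, 22 mm above the underside; axes as the cap's. The grips stand on the +y and -y sides from 14 to 29.5 mm above the underside, each 22 mm wide along x and 5 mm thick. Their outer faces, which one pinches together along y, are 56 mm apart free and 41 mm squeezed to the stops. The cap is carried by them.
- tab_a (a joint): sprung tab on the cap's +y side: how far it is pushed in, m. 0 = free, fully out; 0.0075 = squeezed to its stop. It must be over 0.006 to pass the lens's lip. Let go with its lug caught under the lip it rests at about 0.003 (0.002 to 0.004); about 0.006 then means jammed in the lip, near 0 not in the rim. Spring: 2 N at 0, 9.5 N at the stop.
- tab_b (a joint): sprung tab on the cap's -y side: how far it is pushed in, m. 0 = free, fully out; 0.0075 = squeezed to its stop. It must be over 0.006 to pass the lens's lip. Let go with its lug caught under the lip it rests at about 0.003 (0.002 to 0.004); about 0.006 then means jammed in the lip, near 0 not in the rim. Spring: 2 N at 0, 9.5 N at the stop.
- camera: inspection camera, fixed on the desk, lens straight up, on a steel base 130 x 100 mm. Origin: underside of the base on the lens axis; z up. The lens is a black barrel 72 mm across, open at its front rim.
- lens_front (a point): point on the lens axis 150 mm above the camera's origin. The rim's top is 0 to 12 mm above this point, depending on the focus setting (not measured). The rim is a lip of 58 mm bore, 3.5 mm thick; below it a recess 64 mm across, 15 mm deep from the rim. Home, the cap's flange rests on the rim and its lugs are 1.5 mm under the lip, at any yaw. Delicate: 5 to 10 N of push is enough, over 30 N harms it.
- tool_holder: steel milling tool holder standing on its collet nut, 46 mm across, 122 mm high; origin under its centre. Bystander.
- mouse: black computer mouse, 104 x 60 x 34 mm; origin under its centre. Bystander.
- flask: steel vacuum flask standing upright, 66 mm across, 198 mm high; origin under its centre. Bystander.
- screwdriver: screwdriver lying on the desk, 190 mm long; origin under its middle. Bystander.
Things that resemble listed ones, but are neither listed nor needed, are in the scene too. What is shaped like the cap but pink or white is not meant.

How it is judged:
By the outcome, as a careful person would: the job done as asked, in the order asked, and still so for the second after the job is handed in, with the robot touching nothing.
It also fails if it takes over 48 s, if anything falls off the work surface, if the arm or the gripper's body presses on something with over 40 N, if the wrist force passes 120 N, or if a joint passes its speed limit or range.

ROBOT

A 6-joint arm with a two-finger parallel gripper is mounted at the origin on the work surface. World frame = base frame: x ahead of the robot, y to its left, z up, the work surface at z = 0. Lengths are in m, angles in rad, forces in N, time in s.
With the tool pointing down it reaches from about 0.325 to 0.775 m from the base axis. Payload 9.3 kg.
Tool frame: the origin (TCP) lies on the centre line of the jaws, within the pads' length; the fingertips stand 17 mm ahead of it and the grasp point (between the pads) lies 2 mm behind it; z points along the fingers, y is the direction in which the jaws open and shut (so a half turn about z gives the same grasp; the last joint's range is limited). The gripper opens to 85 mm and grips with 20 to 120 N. Pads are 22 mm wide; open, the fingers measure 114 mm over their backs; the gripper's body (76 mm by 85 mm) begins 54 mm behind the grasp point. The pads swing forward as they close: fully open they stand 13 mm farther back than shut.
Start: joints at [1.031, 0.259, 0.021, 1.334, 0, 1.418], TCP at [0.207, 0.509, 0.224] pointing down, gripper open.
Joint ranges: [-3.04, 3.04], [-0.91, 1.82], [-1.04, 1.36], [-1.92, 1.95], [-1.52, 1.45], [-3.14, 3.14]. Speed limits (rad/s): [2.22, 2.22, 2.79, 3.14, 3.14, 3.14].

INTERFACE

Orientations are given as a rotation vector (axis times angle).
In Python, from rig import arm, vision, models gives the robot as it stands. The module is installed in compiled form; this text tells all that it offers. Calls block until the motion is done:
- arm.reach(position, orientation): joint-space move of the TCP to a pose.
- arm.move_straight(position, orientation=None, speed=0.15, stop_force=None): straight line of the TCP; orientation=None keeps the orientation; speed is the mean speed in m/s. With stop_force (N) it stops when the force on the tool has changed by that much, and returns True; else False.
- arm.move_joints(angles): joint-space move.
- arm.command_gripper(opening): finger opening in m; the grip force is fixed at half the most; returns when the fingers have stopped.
- arm.sleep(seconds).
- arm.ik(position, orientation): joint angles nearest the present ones, or None.
- arm.sense(): the state.
- vision.camera(name): name is "scene" or "side" or "wrist"; returns the picture (480x640x3 uint8, red, green, blue); there is no depth.
- vision.camera_info(name): a dict with "fov_y" (degrees; the focal length in pixels is half the picture's height over the tangent of half this angle, whatever the lens; pixels are square), "cx", "cy" (the principal point, pixels), "extrinsics" (4x4, takes a point from camera to world coordinates). Camera axes: x right, y down, z forward; pixel columns grow to the right and rows downward; lengths in m; the calibration is good to about 2 mm. A picture is of the moment at which its call begins: read the wrist's pose just before it. camera_info takes no time and is no camera call; for the wrist camera it gives the pose at the moment of the call.
A pose or a line that the arm cannot do raises arm.IKError and nothing moves.
- arm.sign_off(): hands the job in, once; it reports no verdict.
Trained networks look in the newest picture that a camera, given by its name, has taken for a name from the list of things; names that differ only in an ending like _2 or _b are one class to them, and where a whole thing is asked for, a point or a joint stands for the part that bears it (a point fixed in the world has none). Each returns a list of dicts, best first, with "confidence" (0 to 1); they miss things now and then, are a little off and sometimes report something else, mostly with a low value. They report only what shows in the picture. A call takes as long as a camera call. They do not tell look-alikes from the thing itself.
- models.spot_in(thing, camera): "box" ([left, top, right, bottom] in pixels, round what is visible of it).
- models.mark_of(thing, camera): "position" ([column, row] in pixels: a listed point, or the origin of a listed thing).
The state is a dict: "clock": time; "qpos": joint angles; "qvel": joint speeds; "tau": joint torques, N m; "tool_pos": TCP position; "eef_rot": TCP orientation; "contact_force": force on the tool from outside, world axes, zero at the start; "ft_torque": the same for the moment, N m; "finger_gap": finger opening in m.
Only numpy, scipy, OpenCV 4.12 (cv2) and the standard library are available. Lean on these libraries where they do the work, as an engineer would, in place of code of your own. Each camera call takes 0.05 s, during which the arm holds its last target.

## Working session

There is one attempt and no reset: what is moved stays moved. The work goes in short steps, each a Python script; the robot and the scene stay as the last script left them, time stands still between calls to the robot, and variables do not carry over. Pictures are saved under pics/ and viewed, and the job is handed in when it is done.

```bash
mkdir -p pics; ls; cat > h.py <<'E'
from rig import arm, vision, models
import numpy as np, cv2
from scipy.spatial.transform import Rotation as R
def save(n,im): cv2.imwrite('pics/'+n+'.png',im[:,:,::-1])
def cam(n):
    i=vision.camera_info(n); f=240/np.tan(np.radians(i['fov_y'])/2)
    return f,i['cx'],i['cy'],np.array(i['extrinsics'])
def ray(c,px):
    f,cx,cy,T=c; d=np.array([(px[0]-cx)/f,(px[1]-cy)/f,1.]); return T[:3,3],T[:3,:3]@(d/np.linalg.norm(d))
def onz(c,px,z):
    o,d=ray(c,px); return o+d*(z-o[2])/d[2]
def tri(obs):
    A=np.zeros((3,3));b=np.zeros(3)
    for c,p in obs:
        o,d=ray(c,p);P=np.eye(3)-np.outer(d,d);A+=P;b+=P@o
    x=np.linalg.solve(A,b)
    return x,[float(np.linalg.norm((np.eye(3)-np.outer(ray(c,p)[1],ray(c,p)[1]))@(x-ray(c,p)[0]))) for c,p in obs]
def proj(c,X):
    f,cx,cy,T=c; p=T[:3,:3].T@(np.array(X)-T[:3,3]); return np.array([cx+f*p[0]/p[2],cy+f*p[1]/p[2]])
E
python3 - <<'E'
from h import *
np.set_printoptions(precision=4,suppress=True)
print(arm.sense())
for n in ['scene','side','wrist']:
    save(n+'0',vision.camera(n)); c=cam(n); print(n,c[0],c[1:3],c[3])
    for t in ['cap','cap_grips','lens_front','camera']:
        print(t,[(np.round(d['position']),round(d['confidence'],2)) for d in models.mark_of(t,n)])
print(arm.sense()['clock'])
E
```

```text
pics
{'clock': 0.0, 'qpos': array([1.0314, 0.2592, 0.0207, 1.3337, 0.    , 1.4182]), 'qvel': array([-0.0021, -0.0001,  0.0005, -0.    ,  0.0011,  0.001 ]), 'tau': array([ -0.0022, -55.5641,  34.4534,   0.0136,  -0.0004,  -0.    ]), 'tool_pos': array([0.2073, 0.5091, 0.223 ]), 'eef_rot': array([-0.6037, -3.0825,  0.0021]), 'contact_force': array([0.7781, 0.2889, 0.4572]), 'ft_torque': array([-0.0195, -0.0198,  0.0124]), 'finger_gap': 0.08533312854910277}
scene 455.7954000949994 (320.6171744676859, 230.54372343099274) [[-0.4828  0.4904 -0.7256  1.2328]
 [ 0.8756  0.2556 -0.4099  0.4464]
 [-0.0155 -0.8332 -0.5528  0.6248]
 [ 0.      0.      0.      1.    ]]
cap [(array([319., 331.]), 0.92), (array([370., 268.]), 0.83), (array([314., 290.]), 0.69)]
cap_grips [(array([368., 258.]), 0.63), (array([366., 294.]), 0.58), (array([309., 276.]), 0.56)]
lens_front [(array([216., 191.]), 0.69)]
camera [(array([228., 246.]), 0.72)]
side 438.40964443491816 (319.34878140896274, 235.5958750746338) [[ 0.9175 -0.3082  0.2515  0.3637]
 [-0.3978 -0.7151  0.5747 -0.3606]
 [ 0.0027 -0.6274 -0.7787  0.7168]
 [ 0.      0.      0.      1.    ]]
cap [(array([314., 231.]), 0.97), (array([375., 227.]), 0.85), (array([344., 274.]), 0.65), (array([271., 262.]), 0.64), (array([406., 283.]), 0.62)]
cap_grips [(array([346., 265.]), 0.97), (array([373., 218.]), 0.91), (array([274., 255.]), 0.75), (array([317., 222.]), 0.65)]
lens_front [(array([409., 360.]), 0.82)]
camera [(array([393., 395.]), 0.61), (array([313., 222.]), 0.31)]
wrist 387.63789387543886 (326.90125684248903, 236.6249548979495) [[ 0.3776  0.8851  0.2722  0.1383]
 [ 0.926  -0.3606 -0.1122  0.5382]
 [-0.0011  0.2944 -0.9557  0.3728]
 [ 0.      0.      0.      1.    ]]
cap []
cap_grips []
lens_front []
camera []
0.75
```

View pics/scene0.png

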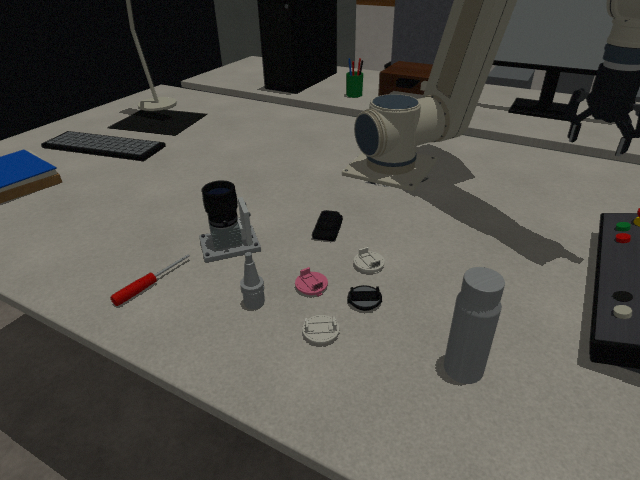

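View pics/side0.png

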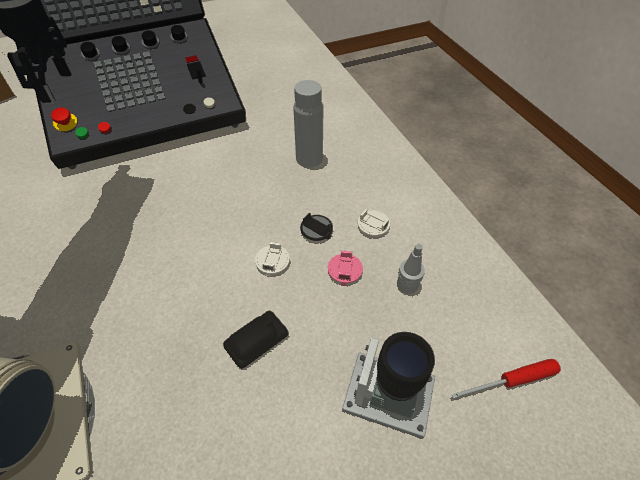

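View pics/wrist0.png

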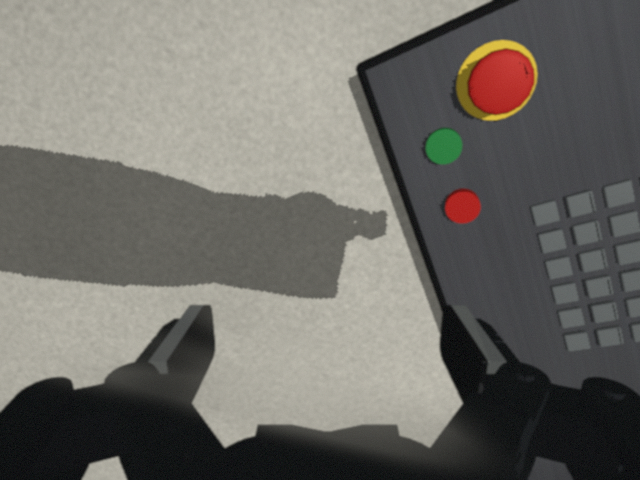

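Four cap-shaped things: black at scene (365,297) / side (317,227); white at scene (369,260) and (321,330); pink at scene (311,282). Only the black one fits. Next I confirm it in an enlarged crop and triangulate.

```bash
python3 - <<'E'
from h import *
np.set_printoptions(precision=4,suppress=True)
a=cv2.imread('pics/scene0.png')[265:325,325:405]; b=cv2.imread('pics/side0.png')[200:260,277:357]
g=np.hstack([cv2.resize(x,None,fx=5,fy=5,interpolation=cv2.INTER_CUBIC) for x in (a,b)]); cv2.imwrite('pics/crop.png',g)
cs,cd=cam('scene'),cam('side')
print('grips',tri([(cs,(366,294)),(cd,(317,222))]))
print('cap',onz(cs,(365,299),0.0),onz(cd,(314,231),0))
print('lens',tri([(cs,(216,191)),(cd,(409,360))]),'base',tri([(cs,(228,246)),(cd,(393,395))]))
for n,s,d in [('whiteA',(368,258),(274,255)),('pink',(309,276),(346,265)),('whiteB',(319,325),(373,218))]: print(n,tri([(cs,s),(cd,d)])[0])
print('flask',onz(cd,(310,160),0),'holder',onz(cd,(409,286),0),'mouse',onz(cd,(256,340),.017))
E
```

```text
grips (array([0.5982, 0.1879, 0.0216]), [7.481476398818103e-05, 7.481476398803777e-05])
cap [0.5901 0.1832 0.    ] [0.5898 0.1843 0.    ]
lens (array([ 0.5737, -0.1878,  0.1467]), [0.000489229805442627, 0.0004892298054426252]) base (array([ 0.572 , -0.1825, -0.0015]), [0.001687308306902496, 0.0016873083069025073])
whiteA [0.4871 0.1433 0.0207]
pink [0.6055 0.0627 0.025 ]
whiteB [0.7127 0.1488 0.0214]
flask [0.6684 0.3946 0.    ] holder [ 0.704 -0.014  0.   ] mouse [ 0.398  -0.0125  0.017 ]
```

View pics/crop.png

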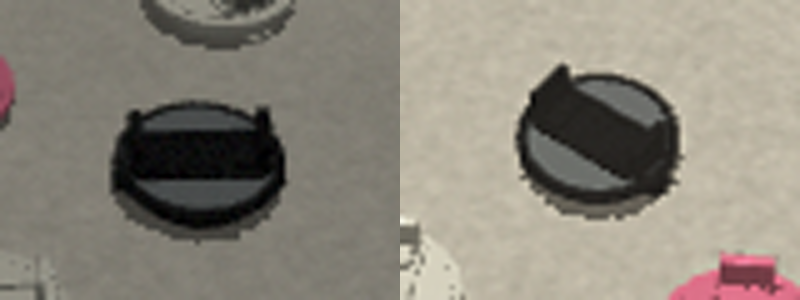

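The black cap is confirmed: its grips triangulate to (0.598, 0.188, 0.022), which matches the expected 22 mm. Next, wrist views of the cap.

```bash
cat >> h.py <<'E'
def ori(u):
    "tool down, y along u (2D)"
    y=np.array([u[0],u[1],0.]);y/=np.linalg.norm(y);z=np.array([0,0,-1.]);x=np.cross(y,z)
    return R.from_matrix(np.c_[x,y,z]).as_rotvec()
def look(tag,things):
    c=cam('wrist'); im=vision.camera('wrist'); save(tag,im)
    for t in things: print(t,[(np.round(d['position'],1),round(d['confidence'],2)) for d in models.mark_of(t,'wrist')])
    return c,im
E
python3 - <<'E'
from h import *
np.set_printoptions(precision=4,suppress=True)
cs,cd=cam('scene'),cam('side')
p1=tri([(cs,(351.6,289)),(cd,(309,216))]);p2=tri([(cs,(378,288)),(cd,(330,228))]);print(p1,p2)
u=(p2[0]-p1[0])[:2];print(u, np.degrees(np.arctan2(u[1],u[0])))
u0=R.from_rotvec(arm.sense()['eef_rot']).as_matrix();print(u0)
for s in(1,-1):
    for p in ([.598,.188,.2],[.5737,-.1878,.3]): print(s,arm.ik(p,ori(s*u)))
E
```

```text
(array([0.5948, 0.1754, 0.0388]), [0.020970648496580483, 0.020970648496580573]) (array([0.602 , 0.1869, 0.0259]), [0.02800590919573944, 0.02800590919573944])
[0.0072 0.0114] 57.69494046336579
[[-0.9261  0.3772 -0.    ]
 [ 0.3772  0.9261  0.    ]
 [ 0.      0.     -1.    ]]
1 [0.1708 0.3983 0.1679 1.3404 0.     0.7347]
1 [-0.4553  0.348   0.3418  1.5646  0.      0.1085]
-1 [ 0.1708  0.3983  0.1679  1.3404  0.     -2.4069]
-1 [-0.4553  0.348   0.3418  1.5646  0.     -3.0331]
```

```bash
python3 - <<'E'
from h import *
np.set_printoptions(precision=4,suppress=True)
cs,cd=cam('scene'),cam('side')
p1=tri([(cs,(351.6,289)),(cd,(330,228))]);p2=tri([(cs,(378,288)),(cd,(309,216))]);print(p1,p2)
u=(p2[0]-p1[0])[:2];print(u, np.degrees(np.arctan2(u[1],u[0])))
print(arm.ik([.596,.187,.2],ori(u)))
arm.reach([.596,.187,.20],ori(u))
c,im=look('w1',['cap_grips','cap']);print(c[3]);print(arm.sense()['clock'],arm.sense()['tool_pos'])
E
```

```text
(array([0.6112, 0.1588, 0.0309]), [0.003694744822355886, 0.003694744822355887]) (array([0.5846, 0.2044, 0.0318]), [0.002877805773747792, 0.002877805773747702])
[-0.0266  0.0456] 120.2201592975072
[ 0.1698  0.3944  0.1618  1.3382  0.     -0.3576]
cap_grips [(array([193.7, 148.5]), 0.88), (array([321.2, 206. ]), 0.86), (array([223.8, 290.7]), 0.85), (array([348.6,  55.9]), 0.72)]
cap [(array([197.8, 146.9]), 0.89), (array([325.9, 196.5]), 0.88), (array([231.5, 282.6]), 0.84), (array([348.8,  64.4]), 0.56)]
[[-0.5033  0.8259  0.254   0.5312]
 [ 0.8641  0.4813  0.1472  0.1504]
 [-0.0007  0.2936 -0.9559  0.3493]
 [ 0.      0.      0.      1.    ]]
2.7333 [0.5957 0.1878 0.2002]
```

View pics/w1.png

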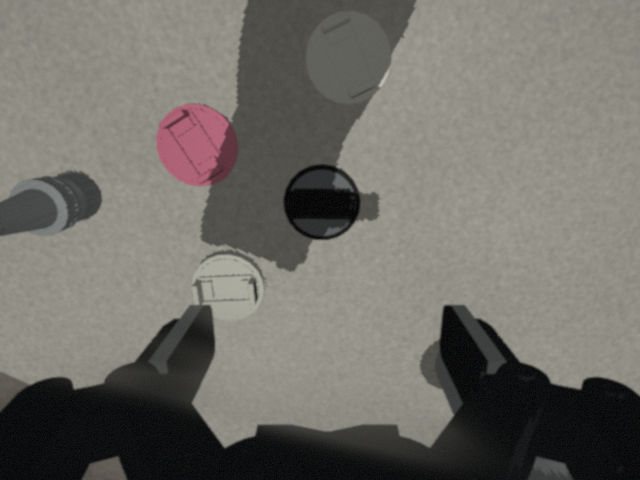

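The black cap is at (322,203). Its bar lies nearly horizontal in the image, so it is aligned with the jaws. I'll measure the centre and strip angle.

```bash
cat > meas.py <<'E'
from h import *
def capm(c,im,px,half=60):
    x0,y0=int(px[0])-half,int(px[1])-half
    g=cv2.cvtColor(im,cv2.COLOR_RGB2GRAY)[y0:y0+2*half,x0:x0+2*half]
    return g,x0,y0
E
python3 - <<'E'
from h import *
im=cv2.imread('pics/w1.png')[155:250,275:390]
cv2.imwrite('pics/w1c.png',cv2.resize(np.clip(im.astype(float)*2,0,255).astype(np.uint8),None,fx=6,fy=6,interpolation=cv2.INTER_NEAREST))
g=cv2.cvtColor(im,cv2.COLOR_BGR2GRAY);print(np.percentile(g,[1,5,10,20,30,40,50,70]))
E
```

```text
[  2.24   7.    10.    20.    48.    73.    81.   141.  ]
```

View pics/w1c.png

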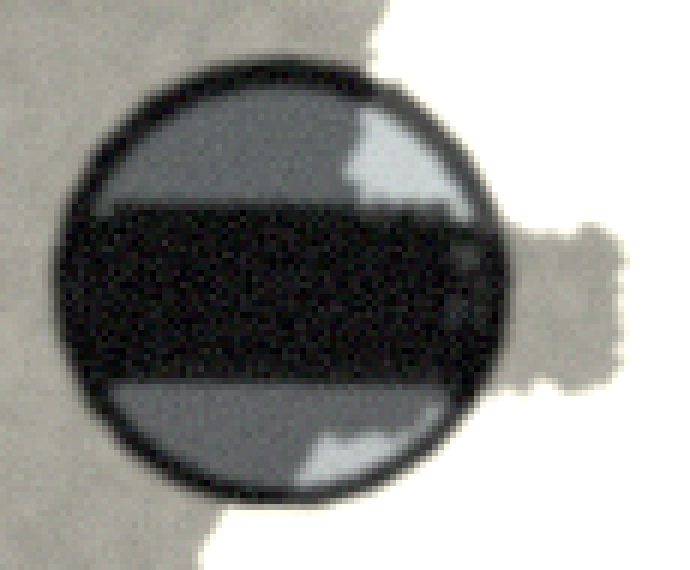

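```bash
python3 - <<'E'
from h import *
np.set_printoptions(precision=4,suppress=True)
c=cam('wrist'); p=(321.8,201.8)
P=onz(c,p,.011);print(P, onz(cam('scene'),(365,298),.006))
s=arm.sense();print(s['tool_pos'],s['contact_force'])
u=[-.5033,.8641]
# from lower, second place for height/position
arm.move_straight([P[0],P[1],.12],ori(u),speed=.12)
c2,im=look('w2',['cap_grips','cap']);save('s2',vision.camera('side'))
print(proj(c2,[P[0],P[1],.011]),arm.sense()['clock'],arm.sense()['tool_pos'])
np.save('c2.npy',np.array([*c2[:3],*c2[3].ravel()])); np.save('c1.npy',np.array([*c[:3],*c[3].ravel()]))
E
```

```text
[0.5954 0.1824 0.011 ] [0.5936 0.1845 0.006 ]
[0.5957 0.1878 0.2002] [-0.2603  1.2449 -0.453 ]
cap_grips [(array([360.4,  42.1]), 0.97), (array([161.2, 162.4]), 0.89), (array([203.5, 340.3]), 0.88), (array([329.5, 233.8]), 0.69)]
cap [(array([174.2, 155.8]), 0.88), (array([362.6,  49.4]), 0.75), (array([212.6, 325.1]), 0.59), (array([329.7, 221.6]), 0.57)]
[327.019  229.0812] 3.75 [0.5958 0.1825 0.1208]
```

View pics/w2.png

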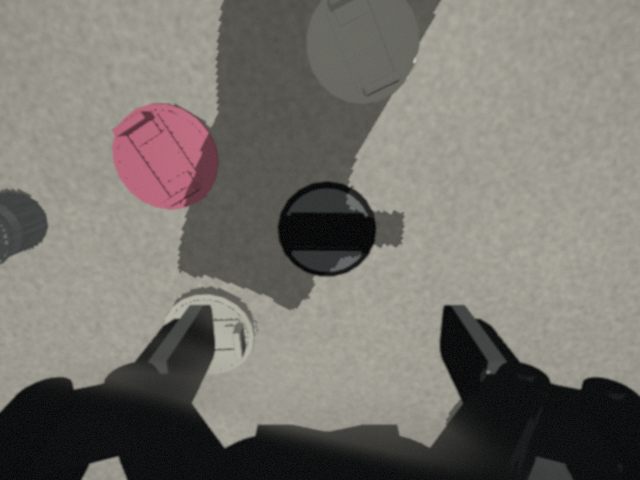

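Cap centre is (327,229), exactly as predicted, and the tool yaw matches. I'll pre-close a bit and descend to check finger height.

```bash
python3 - <<'E'
from h import *
np.set_printoptions(precision=4,suppress=True)
u=[-.5033,.8641]
arm.command_gripper(.066)
arm.move_straight([.5955,.1824,.045],ori(u),speed=.12)
a=vision.camera('side');b=vision.camera('scene')
i=np.hstack([cv2.resize(a[165:245,270:370],None,fx=4,fy=4),cv2.resize(b[240:320,315:415],None,fx=4,fy=4)])
save('d1',np.clip(i.astype(float)*1.8,0,255).astype(np.uint8))
s=arm.sense();print(s['clock'],s['tool_pos'],s['finger_gap'],s['contact_force'])
E
```

```text
4.9583 [0.5961 0.1825 0.046 ] 0.06569072960523674 [ 0.6479 -0.8419 -0.0163]
```

View pics/d1.png

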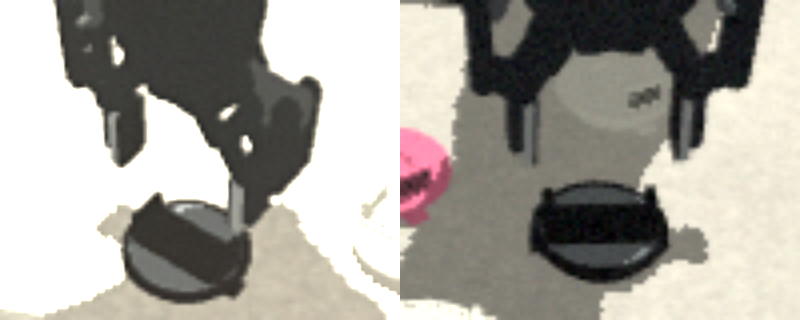

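```bash
python3 - <<'E'
from h import *
np.set_printoptions(precision=4,suppress=True)
u=np.array([-.5033,.8641]);c=cam('scene')
for s in(-1,1):
    for off in (.033,.040):
        for z in (.02,.03,.035,.04,.045): print(s,off,z,proj(c,[*(np.array([.596,.1825])+s*off*u),z]))
E
```

```text
-1 0.033 0.02 [347.257  293.5595]
-1 0.033 0.03 [347.3421 289.721 ]
-1 0.033 0.035 [347.3851 287.784 ]
-1 0.033 0.04 [347.4283 285.8351]
-1 0.033 0.045 [347.4719 283.874 ]
-1 0.04 0.02 [343.7315 293.6563]
-1 0.04 0.03 [343.795  289.8181]
-1 0.04 0.035 [343.827  287.8812]
-1 0.04 0.04 [343.8593 285.9324]
-1 0.04 0.045 [343.8917 283.9714]
1 0.033 0.02 [380.4674 292.6477]
1 0.033 0.03 [380.7567 288.8068]
1 0.033 0.035 [380.9026 286.8685]
1 0.033 0.04 [381.0494 284.9183]
1 0.033 0.045 [381.1972 282.956 ]
1 0.04 0.02 [383.9866 292.5511]
1 0.04 0.03 [384.2975 288.7099]
1 0.04 0.035 [384.4543 286.7715]
1 0.04 0.04 [384.6121 284.8212]
1 0.04 0.045 [384.7709 282.8587]
```

Fingertips now stand at about z ≈ 0.048. I'll narrow to 61 mm and find the flange by gentle touch, then back off.

```bash
python3 - <<'E'
from h import *
np.set_printoptions(precision=4,suppress=True)
u=[-.5033,.8641]
arm.command_gripper(.061)
r=arm.move_straight([.5955,.1824,.008],ori(u),speed=.03,stop_force=4)
s=arm.sense();print(r,s['clock'],s['tool_pos'],s['finger_gap'],s['contact_force'])
a=vision.camera('side');b=vision.camera('scene')
i=np.hstack([cv2.resize(a[165:245,270:370],None,fx=4,fy=4),cv2.resize(b[240:320,315:415],None,fx=4,fy=4)])
save('d2',np.clip(i.astype(float)*1.8,0,255).astype(np.uint8))
E
```

```text
False 6.5667 [0.5956 0.1824 0.0082] 0.06137691035601517 [-0.5057  0.8574  0.4466]
```

View pics/d2.png

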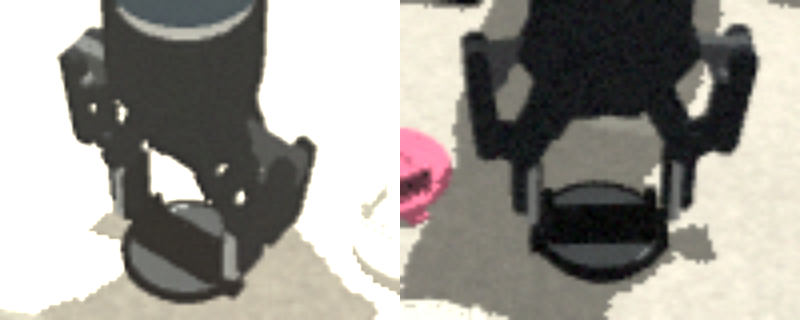

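```bash
python3 - <<'E'
from h import *
np.set_printoptions(precision=4,suppress=True)
cs,cd=cam('scene'),cam('side')
print(tri([(cs,(383.2,293.7)),(cd,(300.5,218.7))]),tri([(cs,(347.5,293)),(cd,(329,235))]))
u=np.array([-.5033,.8641])
for z in(.003,.015,.02):
  for s in(1,-1): q=[*(np.array([.5956,.1824])+s*.0315*u),z]; print(z,s,proj(cs,q),proj(cd,q))
c=cam('wrist');save('w3',vision.camera('wrist'))
E
```

```text
(array([0.5726, 0.2152, 0.0141]), [0.0008344463142037565, 0.0008344463142039296]) (array([0.6081, 0.1512, 0.0162]), [0.0012143396020762992, 0.0012143396020763595])
0.003 1 [379.2687 298.9561] [305.0686 223.1594]
0.003 -1 [347.905  299.8219] [329.0292 236.819 ]
0.015 1 [379.6037 294.4367] [304.9404 219.4799]
0.015 -1 [348.0109 295.3054] [329.1451 233.1857]
0.02 1 [379.7448 292.5341] [304.8863 217.9248]
0.02 -1 [348.0555 293.4039] [329.194  231.6496]
```

View pics/w3.png

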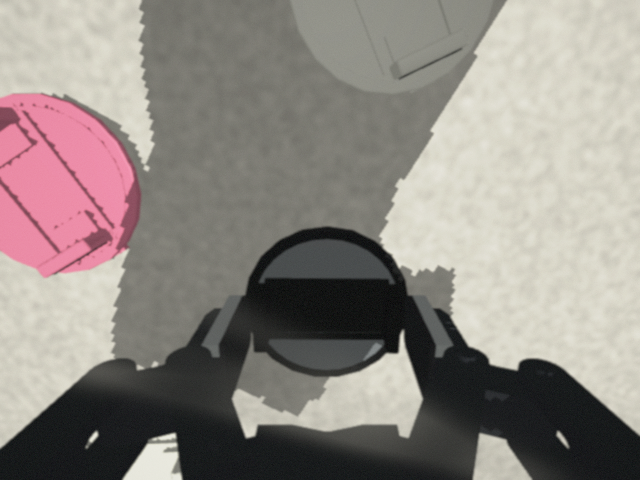

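```bash
python3 - <<'E'
from h import *
np.set_printoptions(precision=4,suppress=True)
u=[-.5033,.8641]
arm.move_straight([.5955,.1824,.016],ori(u),speed=.05)
for g in (.052,.046):
    arm.command_gripper(g)
    s=arm.sense();print(s['clock'],s['tool_pos'],s['finger_gap'],s['contact_force'])
a=vision.camera('side');b=vision.camera('scene')
i=np.hstack([cv2.resize(a[165:245,270:370],None,fx=4,fy=4),cv2.resize(b[240:320,315:415],None,fx=4,fy=4)])
save('d3',np.clip(i.astype(float)*1.8,0,255).astype(np.uint8))
save('w4',vision.camera('wrist'))
E
```

```text
7.2833 [0.5957 0.1824 0.0164] 0.05198034859140871 [-0.6853  0.0418  5.4255]
7.5167 [0.5958 0.1824 0.0165] 0.04611316573506101 [-1.3486  0.4051  7.6348]
```

View pics/d3.png

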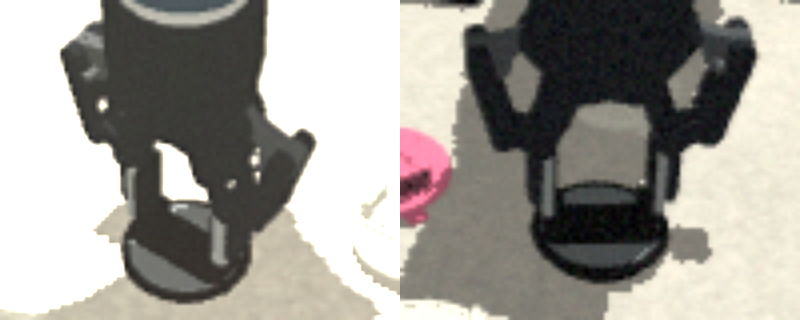

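View pics/w4.png

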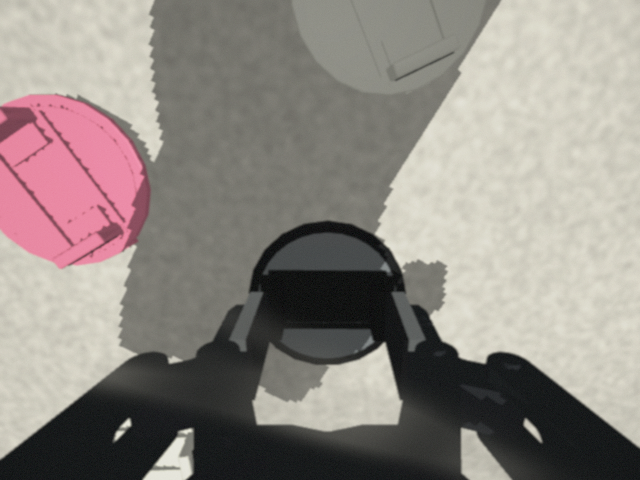

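```bash
python3 - <<'E'
from h import *
np.set_printoptions(precision=4,suppress=True)
u=[-.5033,.8641]
arm.command_gripper(.038)
s=arm.sense();print(s['clock'],s['tool_pos'],s['finger_gap'],s['contact_force'])
arm.move_straight([.5955,.1824,.06],ori(u),speed=.08)
s=arm.sense();print(s['clock'],s['tool_pos'],s['finger_gap'],s['contact_force'])
a=vision.camera('side');b=vision.camera('scene')
i=np.hstack([cv2.resize(a[155:235,265:365],None,fx=4,fy=4),cv2.resize(b[230:310,315:415],None,fx=4,fy=4)])
save('d4',np.clip(i.astype(float)*1.8,0,255).astype(np.uint8))
save('w5',vision.camera('wrist'))
E
```

```text
7.9167 [0.596  0.1825 0.0173] 0.03877724526751532 [-2.1135 -0.5022 13.2486]
8.6167 [0.5952 0.1824 0.0596] 0.03875033973910227 [-0.0463 -1.0445 -0.5688]
```

View pics/d4.png

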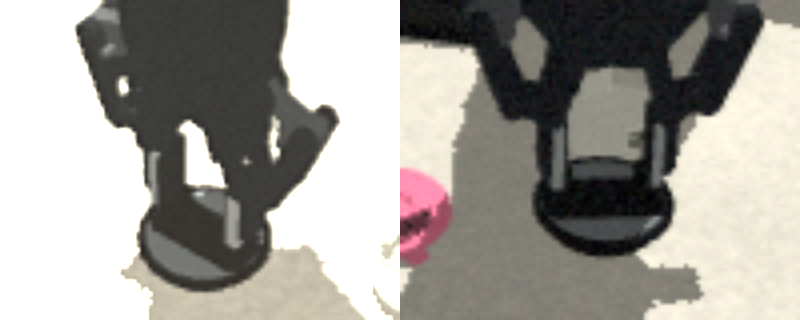

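View pics/w5.png

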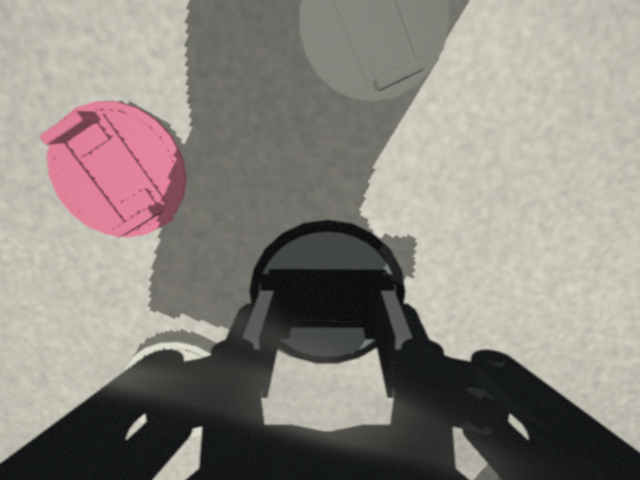

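The cap is lifted and held level: its disc is centred at (327,291) and the tool carries about 0.6 N. Now I'll raise it and view the lens from two places.

```bash
python3 - <<'E'
from h import *
import pickle
np.set_printoptions(precision=4,suppress=True)
c=cam('wrist');t=arm.sense()['tool_pos'];print('held cap ctr est',onz(c,(327,291),t[2]-.0173+.012),t)
u=np.array([-.5033,.8641]);o=ori(u)
arm.move_straight([.5955,.1824,.28],o,speed=.25)
L=np.array([.5735,-.186]);v=np.array([.8641,.5033])
out={}
for k,(q,z) in {'l1':(L+.09*v,.28),'l2':(L+.09*v+.05*u,.28)}.items():
    arm.reach([*q,z],o); arm.sleep(.15)
    c,im=look(k,['lens_front']);out[k]=c
    s=arm.sense();print(s['clock'],s['tool_pos'],s['finger_gap'],s['contact_force'])
pickle.dump(out,open('lc.pkl','wb'))
E
python3 -c "
import cv2,numpy as np
a=np.hstack([cv2.imread('pics/l%d.png'%i)[:,:] for i in (1,2)]);cv2.imwrite('pics/l12.png',cv2.resize(a,(800,300)))"
```

```text
held cap ctr est [0.5931 0.1813 0.054 ] [0.5951 0.1823 0.0593]
lens_front [(array([325.8,  87.7]), 0.72)]
11.2917 [ 0.6514 -0.1395  0.2802] 0.038705854756855125 [ 0.7716 -0.117  -1.4961]
lens_front [(array([254.5,  91.7]), 0.96)]
11.8583 [ 0.6264 -0.098   0.2797] 0.038559989352294516 [ 0.0557 -0.1774 -0.8254]
```

View pics/l1.png

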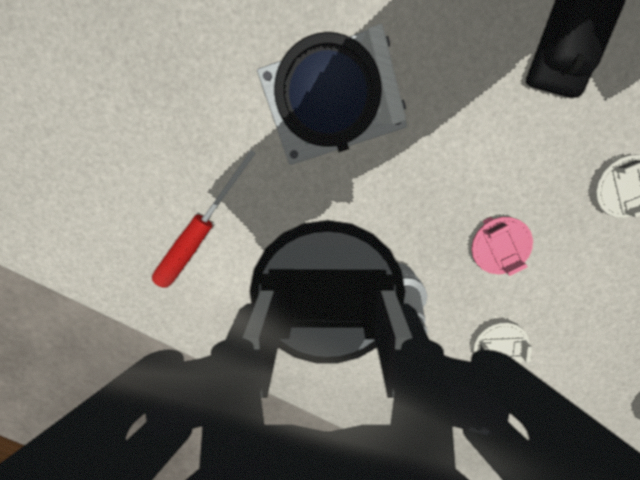

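View pics/l2.png

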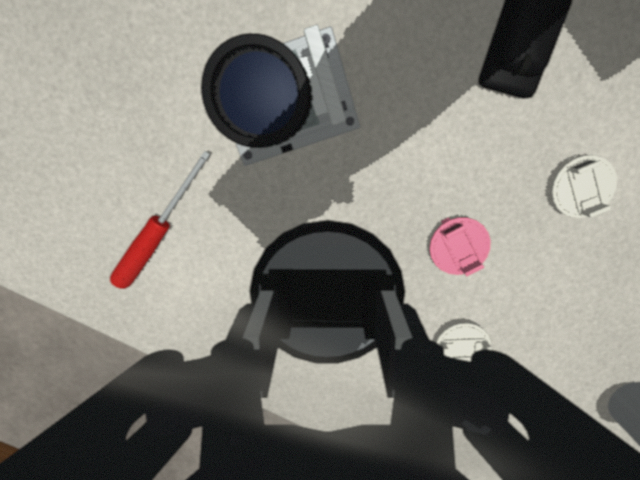

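The lens rim shows at (328,88) in l1 and (257,90) in l2. Now I'll fit its outline.

```bash
python3 - <<'E'
import cv2,numpy as np
o=[]
for n,(x,y) in {'l1':(328,88),'l2':(257,90)}.items():
    im=cv2.imread(f'pics/{n}.png')[y-66:y+66,x-66:x+66].astype(float)
    o.append(cv2.resize(np.clip(im*2.0,0,255).astype(np.uint8),(400,400),interpolation=cv2.INTER_CUBIC))
cv2.imwrite('pics/lc.png',np.hstack(o))
E
```

```text
(no output)
```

View pics/lc.png

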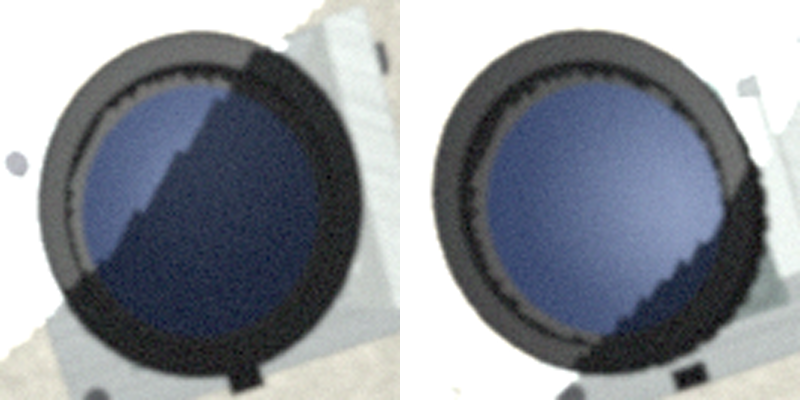

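```bash
cat > fit.py <<'E'
from h import *
import pickle
from scipy.optimize import least_squares
from scipy.ndimage import map_coordinates
np.set_printoptions(precision=4,suppress=True)
C=pickle.load(open('lc.pkl','rb'))
def edges(n,ctr):
    g=cv2.GaussianBlur(cv2.cvtColor(cv2.imread(f'pics/{n}.png'),cv2.COLOR_BGR2GRAY).astype(float),(0,0),.8)
    th=np.radians(np.arange(0,360,4));r=np.arange(44,66,.25);P=[];
    for t in th:
        pr=map_coordinates(g,[ctr[1]+r*np.sin(t),ctr[0]+r*np.cos(t)],order=1)
        d=np.gradient(pr);k=np.argmax(d)
        if d[k]>2.5: P.append([ctr[0]+r[k]*np.cos(t),ctr[1]+r[k]*np.sin(t)])
    return np.array(P)
E_={'l1':edges('l1',(327,88)),'l2':edges('l2',(257,90))}
a=np.radians(np.arange(0,360,1.))
def sil(c,x,h):
    pts=[]
    for z in (x[2],x[2]-h): pts+= [proj(c,[x[0]+.036*np.cos(t),x[1]+.036*np.sin(t),z]) for t in a]
    return cv2.convexHull(np.array(pts,np.float32))
def res(x,names,h):
    o=[]
    for n in names:
        H=sil(C[n],x,h); o+=[cv2.pointPolygonTest(H,(float(p[0]),float(p[1])),True) for p in E_[n]]
    return np.array(o)
for h in (.0,.02,.04):
    r=least_squares(res,[.574,-.188,.155],args=(['l1','l2'],h),loss='soft_l1',f_scale=.5,diff_step=1e-3)
    e=res(r.x,['l1','l2'],h);print(h,r.x,r.cost,np.median(abs(e)),len(e))
    for n in('l1','l2'):
        q=least_squares(lambda p:res([*p,r.x[2]],[n],h),r.x[:2],loss='soft_l1',f_scale=.5,diff_step=1e-3);print('  ',n,q.x)
for n in E_:
    im=cv2.imread(f'pics/{n}.png')
    im=cv2.resize(im[20:160,180:400],None,fx=3,fy=3)
    for p in E_[n]: cv2.circle(im,tuple(int(v) for v in ((p-[180,20])*3)),2,(0,0,255),-1)
    cv2.imwrite(f'pics/e_{n}.png',im)
E
python3 fit.py
```

```text
0.0 [ 0.5724 -0.1848  0.153 ] 33.89787827915667 0.24451225393655865 180
   l1 [ 0.5724 -0.1849]
   l2 [ 0.5723 -0.1846]
0.02 [ 0.5724 -0.1848  0.153 ] 23.305316377591183 0.22850559931373945 180
   l1 [ 0.5724 -0.1849]
   l2 [ 0.5724 -0.1846]
0.04 [ 0.5724 -0.1848  0.1529] 15.980888409013684 0.2095948195001192 180
   l1 [ 0.5724 -0.1849]
   l2 [ 0.5724 -0.1848]
```

```bash
cat > fit2.py <<'E'
from h import *
import pickle
from scipy.optimize import least_squares
from scipy.ndimage import map_coordinates
np.set_printoptions(precision=4,suppress=True)
def edges(n,ctr,rr,angs,sgn):
    g=cv2.GaussianBlur(cv2.cvtColor(cv2.imread(f'pics/{n}.png'),cv2.COLOR_BGR2GRAY).astype(float),(0,0),.8)
    r=np.arange(*rr,.25);P=[]
    for t in np.radians(angs):
        pr=map_coordinates(g,[ctr[1]+r*np.sin(t),ctr[0]+r*np.cos(t)],order=1)
        d=sgn*np.gradient(pr);k=np.argmax(d)
        if d[k]>3: P.append([ctr[0]+r[k]*np.cos(t),ctr[1]+r[k]*np.sin(t)])
    return np.array(P)
a=np.radians(np.arange(0,360,1.))
def fit(c,P,R_,x0,zfix=None):
    def f(x):
        z=zfix if zfix is not None else x[2]
        H=np.array([proj(c,[x[0]+R_*np.cos(t),x[1]+R_*np.sin(t),z]) for t in a],np.float32)
        return np.array([cv2.pointPolygonTest(H.reshape(-1,1,2),(float(p[0]),float(p[1])),True) for p in P])
    r=least_squares(f,x0[:2] if zfix is not None else x0,loss='soft_l1',f_scale=.5,diff_step=1e-3)
    return r.x,np.median(abs(f(r.x))),len(P)
if __name__=='__main__':
    def ld(n):
        q=np.load(n);return (*q[:3],q[3:].reshape(4,4))
    c1,c2=ld('c1.npy'),ld('c2.npy')
    allA=np.arange(0,360,4)
    print('w1',fit(c1,edges('w1',(321.8,201.8),(32,42),allA,1),.0345,[.5955,.1824,.011]))
    print('w2',fit(c2,edges('w2',(327,229),(42,54),allA,1),.0345,[.5955,.1824,.011]))
    L=pickle.load(open('lc.pkl','rb'))
    up=list(range(182,358,3))
    for n,t in(('l1',[.6514,-.1395,.2802]),('l2',[.6264,-.098,.2797])):
        t=np.array(t);P=edges(n,(327,291),(64,88),up,1)
        x=fit(L[n],P,.0345,t-[0,0,.005]);print(n,x, 'minus TCP',x[0]-t)
        for dz in(-.005,): x=fit(L[n],P,.0345,t-[0,0,.005],zfix=t[2]+dz);print('   ',x[0]-t[:2],x[1])
E
python3 fit2.py
```

```text
w1 (array([0.5976, 0.1832, 0.0049]), np.float64(0.1408395765780221), 90)
w2 (array([0.5973, 0.1831, 0.0074]), np.float64(0.199759056858356), 90)
l1 (array([ 0.6527, -0.1382,  0.2707]), np.float64(0.2582572636892486), 59) minus TCP [ 0.0013  0.0013 -0.0095]
    [0.0003 0.001 ] 0.5500338928639417
l2 (array([ 0.6278, -0.0968,  0.2698]), np.float64(0.25167803279694234), 59) minus TCP [ 0.0014  0.0012 -0.0099]
    [0.0005 0.0007] 0.5665339813291778
```

```bash
cat > fit3.py <<'E'
from fit2 import *
def fitR(cs,Ps,x0,zfix=None):
    def f(x):
        o=[]
        z=zfix if zfix is not None else x[3]
        for c,P in zip(cs,Ps):
            H=np.array([proj(c,[x[0]+x[2]*np.cos(t),x[1]+x[2]*np.sin(t),z]) for t in a],np.float32)
            o+=[cv2.pointPolygonTest(H.reshape(-1,1,2),(float(p[0]),float(p[1])),True) for p in P]
        return np.array(o)
    r=least_squares(f,x0,loss='soft_l1',f_scale=.5,diff_step=1e-3);return r.x,np.median(abs(f(r.x)))
def ld(n):
    q=np.load(n);return (*q[:3],q[3:].reshape(4,4))
c1,c2=ld('c1.npy'),ld('c2.npy');A=np.arange(0,360,4)
P1,P2=edges('w1',(321.8,201.8),(32,42),A,1),edges('w2',(327,229),(42,54),A,1)
print('cap',fitR([c1],[P1],[.5955,.1824,.0345],.012),fitR([c2],[P2],[.5955,.1824,.0345],.012))
print('cap joint',fitR([c1,c2],[P1,P2],[.5955,.1824,.0345,.011]))
L=pickle.load(open('lc.pkl','rb'));up=list(range(182,358,3))
for n,t in(('l1',[.6514,-.1395,.2802]),('l2',[.6264,-.098,.2797])):
    t=np.array(t);P=edges(n,(327,291),(64,88),up,1)
    x=fitR([L[n]],[P],[t[0],t[1],.0345],t[2]-.005);print(n,x[0][:2]-t[:2],x)
E1=edges('l1',(327,88),(44,66),A,1)
E2=edges('l2',(257,90),(44,66),A,1)
# rim side edges away from wall: choose upper-left half of l2
m=(E2-[257,90])@np.array([-1,-1])>0
print('lens',fitR([L['l1'],L['l2']],[E1,E2[m]],[.5724,-.1848,.036,.155]))
for z in(.152,.156,.160):print(z,fitR([L['l1']],[E1],[.5724,-.1848,.036],z),fitR([L['l2']],[E2[m]],[.5724,-.1848,.036],z))
E
python3 fit3.py
```

```text
cap (array([0.5962, 0.1826, 0.0338]), np.float64(0.14082345868612897)) (array([0.5961, 0.1824, 0.0339]), np.float64(0.20048192151583588))
cap joint (array([0.5963, 0.1826, 0.034 , 0.011 ]), np.float64(0.22022471618720735))
l1 [-0.0006  0.0002] (array([ 0.6508, -0.1393,  0.0335]), np.float64(0.25800359031928416))
l2 [-0.0006  0.    ] (array([ 0.6258, -0.098 ,  0.0334]), np.float64(0.2519384176614098))
lens (array([ 0.5725, -0.1849,  0.0358,  0.1537]), np.float64(0.133229193445319))
0.152 (array([ 0.5724, -0.1849,  0.0361]), np.float64(0.13585740263997498)) (array([ 0.5725, -0.1852,  0.0361]), np.float64(0.11733274819523593))
0.156 (array([ 0.5726, -0.1848,  0.0355]), np.float64(0.13586136764476053)) (array([ 0.5724, -0.1844,  0.0355]), np.float64(0.11733047312483773))
0.16 (array([ 0.5728, -0.1847,  0.035 ]), np.float64(0.13549354964216098)) (array([ 0.5722, -0.1837,  0.035 ]), np.float64(0.11731197094589121))
```

Lens rim is at (0.5725, -0.1849), z ≈ 0.154–0.157, and the cap is centred in the hand to within about 0.6 mm. I expect seating at TCP z ≈ rim + 8 mm. Going down gently.

```bash
python3 - <<'E'
from h import *
np.set_printoptions(precision=4,suppress=True)
o=ori([-.5033,.8641])
arm.reach([.5727,-.1849,.25],o)
arm.move_straight([.5727,-.1849,.19],o,speed=.1);arm.sleep(.2)
s=arm.sense();print(s['clock'],s['tool_pos'],s['finger_gap'],s['contact_force'])
a=vision.camera('side');b=vision.camera('scene')
i=np.hstack([cv2.resize(a[290:410,330:480],(400,320)),cv2.resize(b[120:240,150:300],(400,320))])
save('p1',np.clip(i.astype(float)*1.8,0,255).astype(np.uint8))
E
```

```text
13.3167 [ 0.573  -0.185   0.1907] 0.03842589838531493 [-0.5508  0.4484  0.3048]
```

View pics/p1.png

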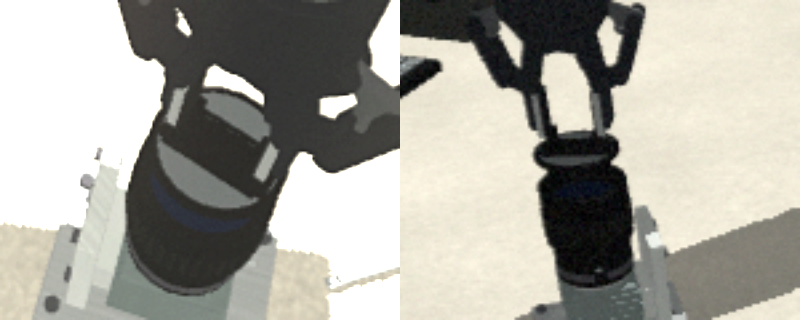

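The cap hangs level and centred over the lens with a small gap. Lowering with a force stop.

```bash
python3 - <<'E'
from h import *
np.set_printoptions(precision=4,suppress=True)
o=ori([-.5033,.8641])
r=arm.move_straight([.5727,-.1849,.155],o,speed=.015,stop_force=5)
s=arm.sense();print(r,s['clock'],s['tool_pos'],s['finger_gap'],s['contact_force'],s['ft_torque'])
a=vision.camera('side');b=vision.camera('scene')
i=np.hstack([cv2.resize(a[290:410,330:480],(400,320)),cv2.resize(b[120:240,150:300],(400,320))])
save('p2',np.clip(i.astype(float)*1.8,0,255).astype(np.uint8))
E
```

```text
True 14.975 [ 0.5727 -0.1849  0.1646] 0.038496912823137504 [-0.1684 -0.1714  4.6559] [0.0225 0.0359 0.0151]
```

View pics/p2.png

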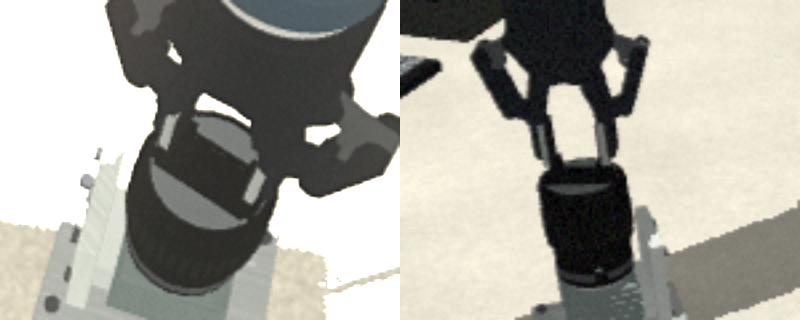

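It stopped at TCP z = 0.1646, so the rim is at 0.1563. That matches my visual estimate of the flange being on the rim, and the lateral force is tiny. The opening pads swing upward and could drag the cap up, so I'll open in small steps and keep the push light (5–9 N).

```bash
python3 - <<'E'
from h import *
np.set_printoptions(precision=4,suppress=True)
o=ori([-.5033,.8641])
z=arm.sense()['tool_pos'][2]
def press(target):
    global z
    for k in range(6):
        f=arm.sense()['contact_force'][2]
        if f>=target: break
        z-=.0003 if target-f>2 else .00015
        arm.move_straight([.5727,-.1849,z],o,speed=.02)
    return f
print('pre',press(7.5),z)
for g in (.040,.0415,.043,.0445):
    arm.command_gripper(g); f=arm.sense()['contact_force'][2]
    f2=press(6.5); s=arm.sense()
    print(g,'F after open',round(f,2),'->',round(s['contact_force'][2],2),'z',round(z,5),s['tool_pos'][2],s['finger_gap'],s['clock'])
E
```

```text
pre 7.6323149349666695 0.1638657935937556
0.04 F after open 4.97 -> 6.69 z 0.16372 0.1640971573566268 0.04038593128623188 16.2917
0.0415 F after open 6.12 -> 7.1 z 0.16342 0.16382027255540224 0.041391724384507056 17.0083
0.043 F after open 6.6 -> 6.6 z 0.16342 0.16362439556774305 0.0431069475917023 17.225
0.0445 F after open 5.29 -> 7.62 z 0.16297 0.1633832826092202 0.04445246751157128 18.1917
```

```bash
python3 - <<'E'
from h import *
np.set_printoptions(precision=4,suppress=True)
o=ori([-.5033,.8641])
z=.16297
def press(target):
    global z
    for k in range(6):
        f=arm.sense()['contact_force'][2]
        if f>=target: break
        z-=.0003 if target-f>2 else .00015
        arm.move_straight([.5727,-.1849,z],o,speed=.02)
for g in (.046,.0475,.049,.0505,.052,.054):
    arm.command_gripper(g); f=arm.sense()['contact_force'][2]
    if g<.0515: press(5.5)
    s=arm.sense()
    print(g,'F after open',round(f,2),'->',s['contact_force'],'z',round(z,5),s['tool_pos'][2],s['finger_gap'],s['clock'])
    if s['clock']>26: break
a=vision.camera('side');b=vision.camera('scene')
i=np.hstack([cv2.resize(a[290:410,330:480],(400,320)),cv2.resize(b[120:240,150:300],(400,320))])
save('p3',np.clip(i.astype(float)*1.8,0,255).astype(np.uint8))
save('wp3',vision.camera('wrist'))
E
```

```text
0.046 F after open 6.19 -> [-0.6657 -0.225   6.1876] z 0.16297 0.1631676997247374 0.045881391529748516 18.4083
0.0475 F after open 5.04 -> [-0.1953  0.1309  7.3517] z 0.16252 0.16287129347158427 0.047377237165278585 19.375
0.049 F after open 5.47 -> [-0.3829  0.1745  6.3212] z 0.16237 0.16260142666073193 0.04867447824463598 19.8417
0.0505 F after open 2.41 -> [-0.5805  1.3462  3.3617] z 0.16072 0.16071660200586044 0.0504808525805536 21.5583
0.052 F after open 0.23 -> [ 0.4105 -0.6895  0.2345] z 0.16072 0.16039792547600445 0.05174601946153093 21.775
0.054 F after open 0.44 -> [0.1517 0.5622 0.4356] z 0.16072 0.16059281596115457 0.05391786620411586 21.9917
```

View pics/p3.png

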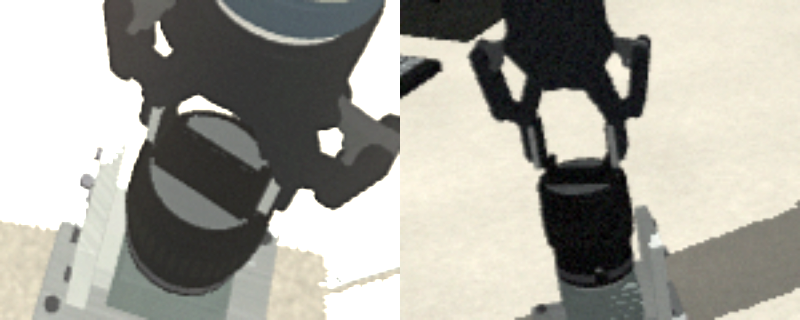

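View pics/wp3.png

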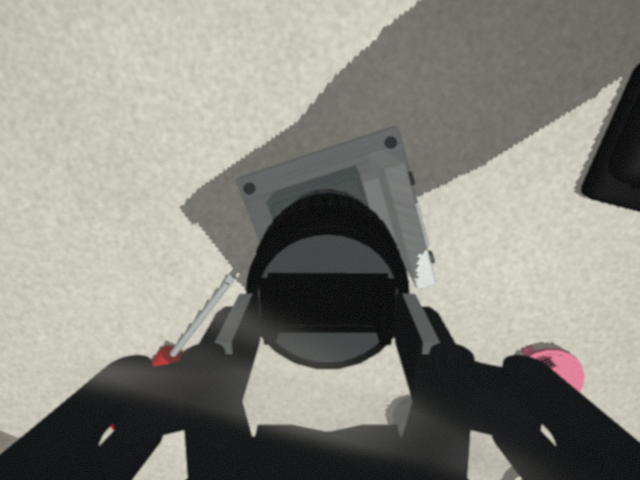

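The pads lost the grips at a gap of about 50 mm. That equals 56 − 2×3 mm, so both tabs rest at about 3 mm, caught under the lip. Opening fully, retreating and inspecting.

```bash
python3 - <<'E'
from h import *
import pickle
np.set_printoptions(precision=4,suppress=True)
o=ori([-.5033,.8641])
arm.command_gripper(.066)
arm.move_straight([.5727,-.1849,.27],o,speed=.12)
arm.command_gripper(.085)
v=np.array([.8641,.5033])
s=arm.sense();print(s['clock'],s['tool_pos'],s['contact_force'])
a=vision.camera('side');b=vision.camera('scene');c=cam('wrist');w=vision.camera('wrist');save('wf',w)
pickle.dump(c,open('cf.pkl','wb'))
i=np.hstack([cv2.resize(a[290:410,330:480],(400,320),interpolation=cv2.INTER_CUBIC),cv2.resize(b[150:270,150:300],(400,320),interpolation=cv2.INTER_CUBIC)])
save('f1',np.clip(i.astype(float)*2.2,0,255).astype(np.uint8)); save('sidef',a);save('scenef',b)
for t in('cap','cap_grips'):print(t,[(np.round(d['position'],1),round(d['confidence'],2)) for d in models.mark_of(t,'wrist')])
E
```

```text
23.8083 [ 0.5726 -0.1849  0.2697] [-0.1955 -0.2555 -0.8388]
cap [(array([492.4, 316.7]), 0.85), (array([610.6, 266.8]), 0.72), (array([328.1, 221.3]), 0.59)]
cap_grips [(array([326.7, 230.5]), 0.98), (array([620.8, 273.3]), 0.89), (array([499.5, 330.2]), 0.73)]
```

View pics/f1.png

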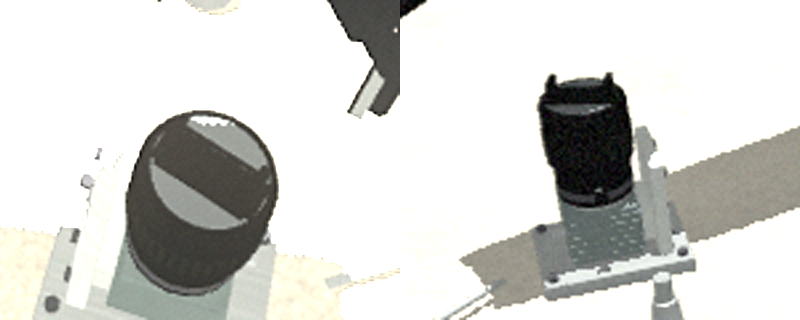

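View pics/wf.png

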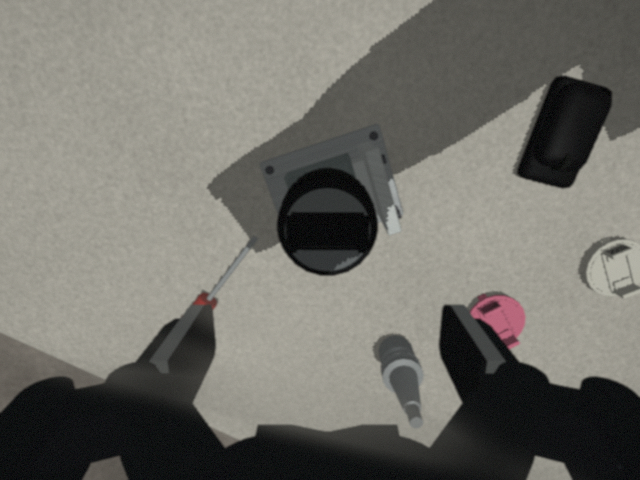

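View pics/sidef.png

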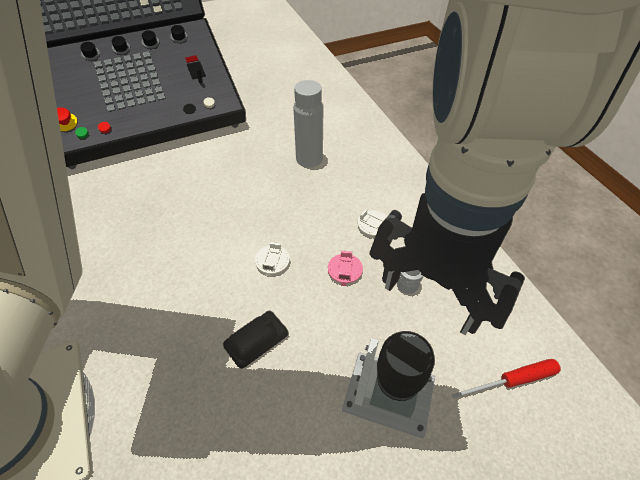

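```bash
python3 - <<'E'
from h import *
import pickle
c=pickle.load(open('cf.pkl','rb'))
im=cv2.imread('pics/wf.png')[165:285,267:387].astype(float)
cv2.imwrite('pics/wfc.png',cv2.resize(np.clip(im*4,0,255).astype(np.uint8),(600,600),interpolation=cv2.INTER_CUBIC))
u=np.array([-.5033,.8641]);v=np.array([.8641,.5033])
for h in(.022,.025,.028):
  for vv in(-.011,.011):
    print(h,vv,[((proj(c,[*(np.array([.5725,-.1849])+s*h*u+vv*v),.1563+z])-[267,165])*5).round() for s in(-1,1) for z in (.0205,)])
E
```

```text
0.022 -0.011 [array([129., 276.]), array([470., 276.])]
0.022 0.011 [array([134., 437.]), array([466., 437.])]
0.025 -0.011 [array([106., 276.]), array([493., 276.])]
0.025 0.011 [array([111., 437.]), array([489., 437.])]
0.028 -0.011 [array([ 83., 276.]), array([517., 276.])]
0.028 0.011 [array([ 88., 437.]), array([511., 437.])]
```

View pics/wfc.png

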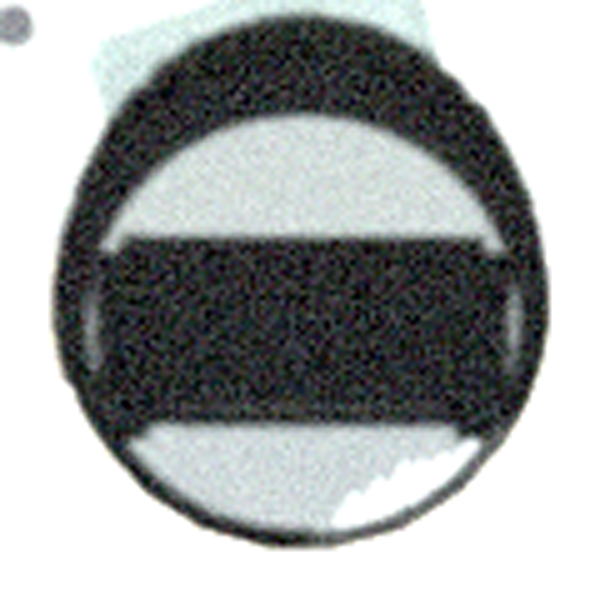

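```bash
python3 - <<'E'
from h import *
arm.sign_off();print(arm.sense()['clock'])
E
```

```text
the job is handed in; nothing more can be done
the job is handed in; nothing more can be done
```

The black lens cap is back on the inspection camera and I've handed the job in, at about 24 s of the 48 s allowed. I picked it up by its two tabs, lowered it into the rim with a force stop, and let the tabs out in small steps.

**Seating:** The cap stopped at TCP z = 0.1646, which puts the rim at z ≈ 0.156. The images had given 0.154–0.157. The push on the lens read 4.7 N at contact and stayed under 8 N afterwards.

**Tabs:** The fingers lost the grips at a gap of about 50 mm, so each tab rests at about 3 mm, which means caught under the lip. In the last wrist picture the grips are evenly spaced, about 51–52 mm apart. That gives 2–2.5 mm per tab, slightly less than the touch reading but within the 2–4 mm for a caught tab. It is clearly neither jammed (44 mm apart) nor free (56 mm).

**Bystanders:** The flask, mouse and screwdriver, the pink cap and one white cap look unmoved in the last side picture. The arm partly hid the tool holder and the other white cap. I did not measure any of them again.

**Not checked or in disagreement:**
- I did not tug the cap to prove it holds.
- Sizes measured from the pictures came out about 2% small. I corrected for this in the fits.
- The fingertips stood farther back than I expected from the text, so I set the grasp height from the pictures.

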